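Reject the tagged end cap, offer the good one up to the damper tube

TASK

Two end caps stand in the near compartment of the parts tray: first stand the rejected one, which wears the long strip tag across its top, upright in the empty far compartment and let go of it. Then carry the other cap (small round tag) over the row of rods in the rack and finish still holding it, upright, still and centred about 15 mm above the open mouth of the yellow tube in the vise, its two ears lined up over the tube's two ears, not touching the tube. Do not touch the rack, the tube or the vise with anything, and leave the jar, wood block and wrench where they are.

Things in the scene. Friction and masses are not known exactly. Their poses are not given: they have to be found in the camera images.
- cap_pass: Aluminium, upright, about 0.25 kg. Spigot 40 mm across, 14 high; on it a 10 mm flange, 50 mm round, with two like ears along x (84 mm over both, 26 wide); on that a grip block 34 (x) by 22 (y), 40 high, top 64 mm above the underside. Origin: centre of the spigot's underside, z up. On top a round card tag, 20 mm across, 3 thick. The good cap; stands in the tray's near compartment.
- cap_reject: Aluminium, upright, about 0.25 kg. Spigot 40 mm across, 14 high; on it a 10 mm flange, 50 mm round, with two like ears along x (84 mm over both, 26 wide); on that a grip block 34 (x) by 22 (y), 40 high, top 64 mm above the underside. Origin: centre of the spigot's underside, z up. On top a strip card tag 70 (x) by 20 by 3 mm. The reject; stands beside the other cap.
- tray: Low dark tray, fixed, left or right of the rack. 310 (x) by 240 (y) mm, floor 6 mm above the bench, rims and divider 18 mm above the bench, 6 thick. Origin: centre of its underside; x roughly away from the robot. Divider along y at x = 0: near compartment (caps) at x < 0, far compartment x 3 to 149 mm, its middle at x = 76, y = 0 mm.
- vise: Blue bench vise, fixed, on the rack's other side, holding the yellow tube upright. Jaws 100 mm high, up to 64 mm from the tube's axis; base 130 by 120 mm; screw and handle reach 113 mm to -y, 45 mm up. Origin: on the tube's axis at bench height; x: the line of the tube's two ears.
- mouth (a point): Centre of the tube's open mouth, level with its rim, 160 mm above the bench. Tube 54 mm outside, bore 46 mm; two ears at the rim along the vise's x (84 mm over both, 26 wide, 12 thick, tops level with the rim).
- rack: Row of five upright steel rods in a black base, fixed between tray and vise. Base 260 (x) by 42 (y) by 22 mm; rods 14 mm thick, 52 mm apart along x, tops 170 mm above the bench. Origin: centre of its underside; x roughly away from the robot.
- jar: Loose amber jar with a steel lid, 60 mm across, 75 mm high, beyond the work; leave it. Origin: centre of its underside.
- block: Loose wood block 50 by 90 by 30 mm, beyond the work; leave it. Origin: centre of its underside.
- wrench: Loose wrench 170 mm long lying beyond the work; leave it. Lies along its x axis.
Things that resemble listed ones, but are neither listed nor needed, are in the scene too. Leave any black or red look-alike of the cap_reject alone. What is shaped like the cap_pass but red is not meant.

How it is judged:
On the way, in this order (a step that is already met when the one before it is completed fails the run):
1. the strip-tagged cap stands upright in the tray's far compartment, let go (x of cap_reject in the frame of tray between 0.02 and 0.138 m and y of cap_reject in the frame of tray between -0.1 and 0.1 m and z of cap_reject in the frame of tray below 0.011 m and angle between cap_reject's own z axis and vertical below 0.12 rad and contact force between cap_reject and the fingers below 0.1 N and linear speed of cap_reject below 0.03 m/s), for 0.2 s.
2. the round-tagged cap passes over the rack, above the rods (x of cap_pass in the frame of rack between -0.14 and 0.14 m and y of cap_pass in the frame of rack between -0.04 and 0.04 m and height (world z) of cap_pass above 0.17 m), for 0.02 s.
At the end, for the whole second after the job is handed in: The reject stands released in the far compartment, upright (0.12 rad). The good cap is held in the fingers, still, underside 4 to 30 mm above the rim, within 8 mm of the tube's axis, tilt under 0.1 rad, ears within 0.17 rad of the tube's, not touching the tube or vise (all of step 1 and horizontal distance between cap_pass and mouth below 0.008 m and z of cap_pass in the frame of mouth between 0.004 and 0.03 m and angle between cap_pass's own z axis and vertical below 0.1 rad and angle between the x axis of cap_pass and the x axis of vise, either way round below 0.17 rad and contact force between cap_pass and the fingers above 1 N and contact force between cap_pass and vise below 0.05 N and linear speed of cap_pass below 0.02 m/s and angular speed of cap_pass below 0.15 rad/s); the arm keeps its last pose, push and grip.
It fails at once if the rack is touched (contact force between rack and anything else above 1 N).
It fails at once if the tube or the vise is touched (contact force between vise and anything else above 1 N).
It fails at once if a bystander is moved more than 20 mm (distance of any of jar, block, wrench from where it was at the start of the episode above 0.02 m).
It also fails if it takes over 61 s, if anything falls off the work surface, if the arm or the gripper's body presses on something with over 40 N, if the wrist force passes 120 N, or if a joint passes its speed limit or range.

ROBOT

A 7-joint arm with a two-finger parallel gripper is mounted at the origin on the work surface. World frame = base frame: x ahead of the robot, y to its left, z up, the work surface at z = 0. Lengths are in m, angles in rad, forces in N, time in s.
With the tool pointing down it reaches from about 0.425 to 0.825 m from the base axis. Payload 3.6 kg.
Tool frame: the origin (TCP) lies midway between the tips of the shut fingers; the grasp point (between the pads) lies 19 mm behind it; y points along the fingers, z is the direction in which the jaws open and shut, and the axes are right-handed (so a half turn about y gives the same grasp; the last joint's range is limited). The gripper opens to 85 mm and grips with 20 to 120 N. Pads are 22 mm wide; open, the fingers measure 114 mm over their backs; the gripper's body (76 mm by 85 mm) begins 54 mm behind the grasp point. The pads swing forward as they close: fully open they stand 13 mm farther back than shut.
Start: joints at [-1.292, 0.615, -0.013, 1.423, 0.008, 1.103, -0.04], TCP at [0.196, 0.62, 0.231] pointing down, gripper open.
Joint ranges: [-3.12, 3.12], [-0.3, 2.06], [-1.34, 1.32], [0.26, 2.42], [-1.36, 4.5], [0.01, 1.98], [-2.84, 2.84]. Speed limits (rad/s): [2.79, 2.79, 3.14, 3.14, 3.14, 3.14, 3.14].

INTERFACE

Orientations are given as a rotation vector (axis times angle).
In Python, from workcell import arm gives the robot as it stands.
- The arm moves only by the tool drive_tool, never from a script. Its argument "increments" is a list of rows, each an object of numbers: "claw": the gripper's target within -1 to 1 (shut at 1, half-way at 0, fully open at -1); "tx", "ty", "tz": the shift along the tool's x, y, z scaled (see below); "wx", "wy", "wz": the turn, a rotation vector about the tool's x, y, z scaled (see below). A call has 1 to 10 rows; each row shifts and turns the commanded pose from where the row before left it, along the tool's axes as they then stand; what a row does not reach is not made up. The controller multiplies each number of a shift by 30 mm and each number of a turn by 4 degrees. A row lasts 1/10 s, in which the tool goes at most 50 mm and 8.59 degrees, less where a joint would pass 70% of its speed; a pose out of reach is approached as far as the arm can. A call with a number of a shift or a turn outside -1 to 1 is refused whole. A call with a gripper value outside its range is refused whole. The fingers move at their own pace and stop on an object; "grip_force" is the grip in N (left out, the last holds). Time passes only in rows, so rows that do not move let the fingers close. It gives the time, the measured TCP pose, the force and the opening at its end, in the units of the state.
- arm.read_state(): the state, without advancing time (a new reading comes with each control period).
- arm.read_camera(name): name is "side" or "top"; returns the picture (400x640x3 uint8, red, green, blue); there is no depth.
- arm.camera_info(name): a dict with "fx", "fy", "cx", "cy" (pixels), "extrinsics" (4x4, takes a point from camera to world coordinates). Camera axes: x right, y down, z forward; pixel columns grow to the right and rows downward; lengths in m; the calibration is good to about 2 mm. A picture is of the moment at which its call begins. camera_info takes no time and is no camera call.
- arm.finish_job(): hands the job in, once; it reports no verdict.
The state is a dict: "t": time; "joint_positions": joint angles; "joint_vel": joint speeds; "joint_torque": joint torques, N m; "tcp_pos": TCP position; "eef_rot": TCP orientation; "contact_force": force on the tool from outside, world axes, zero at the start; "moment": the same for the moment, N m; "gripper_width": opening from 0.0 (shut) to 1.0 (fully open).
Only numpy, scipy, OpenCV 4.12 (cv2) and the standard library are available. Lean on these libraries where they do the work, as an engineer would, in place of code of your own. Each camera call takes 0.05 s, during which the arm holds its last target.

## Working session

There is one attempt and no reset: what is moved stays moved. The work goes in short steps, Python scripts to look and compute and a tool call to move; the robot and the scene stay as the last step left them, time stands still between calls to the robot, and variables do not carry over. Pictures are saved under pics/ and viewed, and the job is handed in when it is done.

Besides the shell and the picture viewer there is one more tool, called after "Emit:" as a command line: name --argument value ..., lists and objects as JSON in quotes. drive_tool: Moves the arm, as the interface text tells. Shifts and turns lie within -1 to 1; 1 stands for 30 mm of shift or 4 degrees of turn. Its arguments: {"type":"object","properties":{"increments":{"type":"array"},"grip_force":{"type":"number"}},"required":["increments"]}

```bash
mkdir -p pics
cat > h.py <<'E'
import numpy as np, cv2
from workcell import arm
from scipy.spatial.transform import Rotation as R
def shot(n,f):
    im=arm.read_camera(n); cv2.imwrite('pics/'+f,im[:,:,::-1]); return im
def ray(n,u,v,z):
    c=arm.camera_info(n); E=np.array(c['extrinsics']); d=E[:3,:3]@np.array([(u-c['cx'])/c['fx'],(v-c['cy'])/c['fy'],1]); o=E[:3,3]
    return o+d*(z-o[2])/d[2]
def proj(n,p):
    c=arm.camera_info(n); E=np.array(c['extrinsics']); q=E[:3,:3].T@(np.array(p)-E[:3,3]); return np.array([q[0]/q[2]*c['fx']+c['cx'],q[1]/q[2]*c['fy']+c['cy']])
E
python3 - <<'E'
from h import *
for n in('top','side'):
    shot(n,n+'0.png'); c=arm.camera_info(n); print(n,c['fx'],c['cx'],c['cy'],np.round(np.array(c['extrinsics']),3).tolist())
s=arm.read_state(); print(s); print(R.from_rotvec(s['eef_rot']).as_matrix().round(3))
E
```

```text
top 489.2319315680291 317.190053998854 200.35505571515776 [[-0.01, -0.98, 0.199, 0.198], [-1.0, 0.009, -0.005, -0.062], [0.004, -0.199, -0.98, 1.547], [0.0, 0.0, 0.0, 1.0]]
side 482.7537750833415 313.3063762587396 199.66904455761508 [[-0.992, -0.095, 0.083, 0.389], [-0.126, 0.774, -0.62, 0.883], [-0.005, -0.626, -0.78, 1.283], [0.0, 0.0, 0.0, 1.0]]
{'t': 0.1, 'joint_positions': array([-1.29153793,  0.61584671, -0.01263265,  1.42477405,  0.00808407,
        1.10340949, -0.04040518]), 'joint_vel': array([ 0.00051033, -0.00303029, -0.00017463, -0.00345196,  0.00056758,
       -0.00158337,  0.00089312]), 'joint_torque': array([ 1.85535413e-03, -4.70381713e+01,  2.60540480e-01, -1.71570039e+01,
        1.01438953e-02,  5.90184995e-03, -4.78848449e-06]), 'tcp_pos': array([0.19542492, 0.61918579, 0.2302265 ]), 'eef_rot': array([-1.55981347,  0.24027911, -0.23971792]), 'contact_force': array([ 0.31837953, -0.30041948,  0.16723891]), 'moment': array([-0.04881251,  0.07321477, -0.02269788]), 'gripper_width': 1.0018597395148985}
[[ 0.954 -0.001  0.301]
 [-0.301 -0.002  0.954]
 [ 0.    -1.    -0.002]]
```

View pics/top0.png

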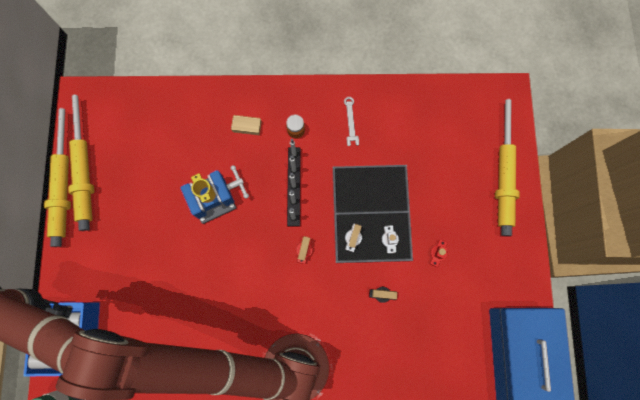

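View pics/side0.png

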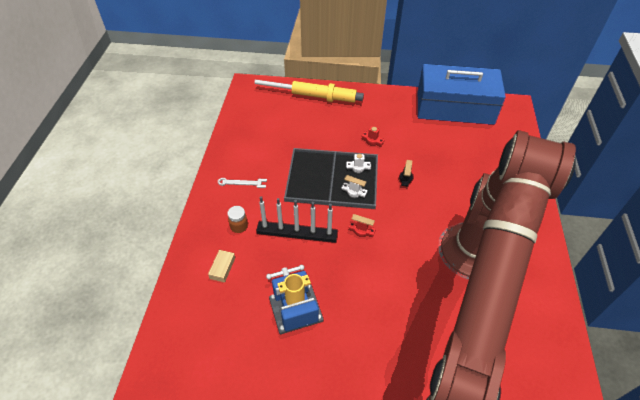

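Candidates (top pixels): aluminium cap with strip in the tray (353,236), and aluminium with round tag (391,238). Look-alikes are red+strip (304,249), black+strip (383,294) and red+round (439,251). By the description I choose (353,236) as the reject and (391,238) as the good cap; next is a close crop to check.

Run:
```python
from h import *
im=cv2.imread('pics/top0.png'); a=im[155:270,170:460]; cv2.imwrite('pics/crop1.png',cv2.resize(a,None,fx=2.75,fy=2.75,interpolation=cv2.INTER_CUBIC))
b=im[215,0:0]
c=im[205:268,325:415]; cv2.imwrite('pics/crop2.png',cv2.resize(c,None,fx=8,fy=8,interpolation=cv2.INTER_CUBIC))
s=cv2.imread('pics/side0.png')[140:340,210:400]; cv2.imwrite('pics/crop3.png',cv2.resize(s,None,fx=3,fy=3,interpolation=cv2.INTER_CUBIC))
```

```text
(no output)
```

View pics/crop1.png

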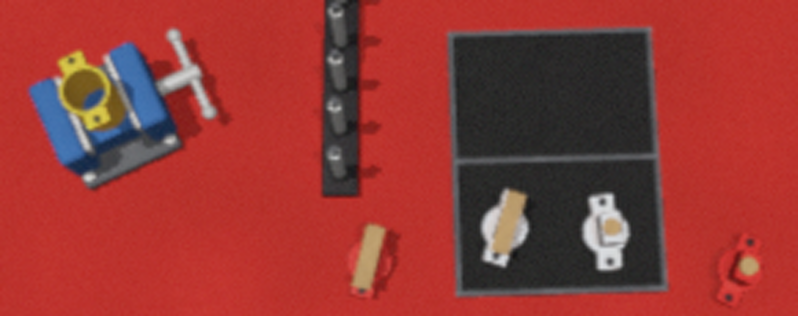

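View pics/crop2.png

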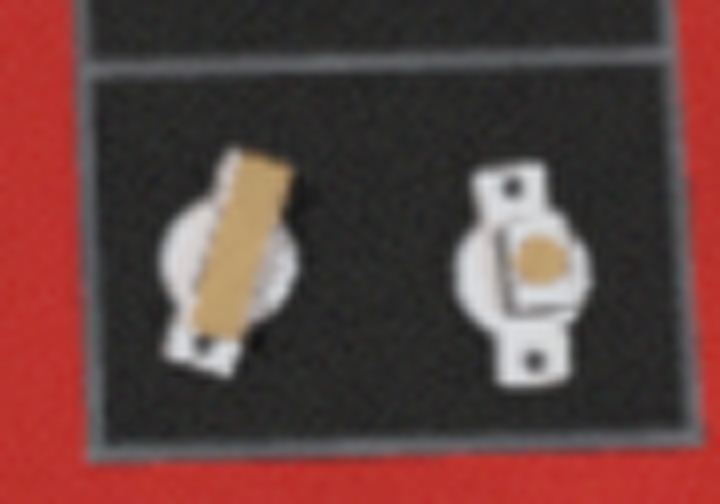

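View pics/crop3.png

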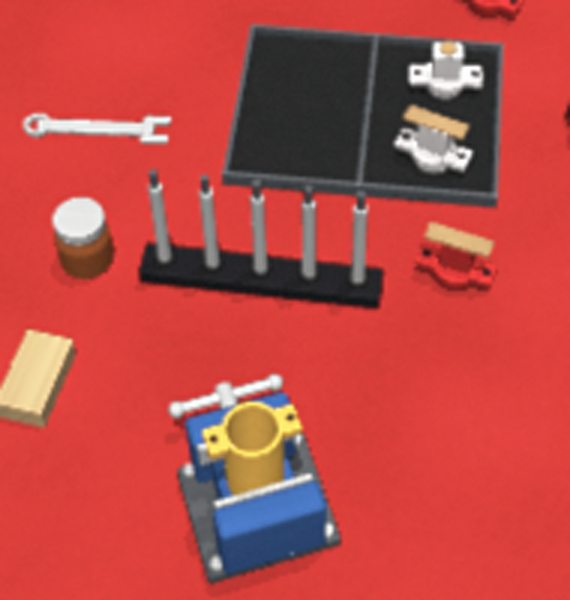

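Crops confirm: the left aluminium cap (353,236) wears the long strip, the right one (391,238) the small round tag, both in the near compartment; the tube mouth is at about (201,187) in the top view.

```bash
cat >> h.py <<'E'
def blob(im,n,lo,hi,box,z,k=None):
    S=4; x0,y0,x1,y1=box
    c=cv2.resize(im[y0:y1,x0:x1],None,fx=S,fy=S,interpolation=cv2.INTER_CUBIC)
    m=cv2.inRange(cv2.cvtColor(c,cv2.COLOR_RGB2HSV),np.array(lo),np.array(hi))
    cs,_=cv2.findContours(m,cv2.RETR_EXTERNAL,cv2.CHAIN_APPROX_NONE); c=max(cs,key=cv2.contourArea)
    p=(c[:,0,:]+.5)/S-.5+[x0,y0]
    w=np.array([ray(n,u,v,z)[:2] for u,v in p])*1000
    r=cv2.minAreaRect(w.astype(np.float32)); M=cv2.moments(w.astype(np.float32).reshape(-1,1,2))
    return dict(cen=np.round(r[0],1),size=np.round(r[1],1),ang=round(r[2],1),mom=np.round([M['m10']/M['m00'],M['m01']/M['m00']],1))
E
python3 - <<'E'
from h import *
for n,bx in(('top',((340,220,370,255),(384,228,400,250),(180,170,220,207))),('side',((342,172,370,190),(350,150,366,161),(272,270,316,300)))):
    im=cv2.imread(f'pics/{n}0.png')[:,:,::-1].copy()
    print(n,'strip',blob(im,n,(10,70,90),(25,255,255),bx[0],.073))
    print(n,'round',blob(im,n,(10,70,90),(25,255,255),bx[1],.073))
    print(n,'tube',blob(im,n,(18,130,130),(35,255,255),bx[2],.16))
f=lambda u,v:(325+(u+.5)/8-.5,205+(v+.5)/8-.5)
for nm,u,v in(('passfar',513,187),('passnear',536,361),('rejnear',203,344)): print(nm,ray('top',*f(u,v),.030).round(4))
g=lambda u,v:(170+(u+.5)/2.75-.5,155+(v+.5)/2.75-.5)
for nm,u,v,z in(('tubeL',72,62,.16),('tubeR',97,119,.16),('trayNL',459,294,.018),('trayNR',665,288,.018),('trayFR',651,29,.018),('trayFL',449,33,.018),('divL',457,160,.018),('divR',655,157,.018)): print(nm,ray('top',*g(u,v),z).round(4))
k=lambda u,v:(210+(u+.5)/3-.5,140+(v+.5)/3-.5)
for nm,u,v,z in(('tubeFar',213,438,.16),('tubeNear',290,418,.16),('passfar',420,74,.03),('passnear',475,74,.03),('rejfar',403,141,.03),('rejnear',461,156,.03),('rod1',153,178,.17),('rod5',361,203,.17),('trayFR',252,27,.018),('trayNR',500,44,.018),('trayNL',497,200,.018),('trayFL',226,182,.018)): print('side',nm,ray('side',*k(u,v),z).round(4))
E
```

```text
top strip {'cen': array([ 387.7, -183.1]), 'size': array([21.5, 73.2]), 'ang': 70.2, 'mom': array([ 389.4, -183.2])}
top round {'cen': array([ 381.7, -296.5]), 'size': array([16.7, 15.4]), 'ang': 87.8, 'mom': array([ 381.6, -296.5])}
top tube {'cen': array([520.9, 268.7]), 'size': array([86.5, 51.5]), 'ang': 40.0, 'mom': array([520.6, 268.2])}
side strip {'cen': array([ 391.4, -179.2]), 'size': array([27.5, 74.9]), 'ang': 71.3, 'mom': array([ 391.4, -179.8])}
side round {'cen': array([ 385.7, -295.1]), 'size': array([16.6, 20.4]), 'ang': 7.0, 'mom': array([ 385.6, -294.6])}
side tube {'cen': array([522.7, 282.6]), 'size': array([83.8, 76. ]), 'ang': 7.1, 'mom': array([522.2, 283. ])}
passfar [ 0.416  -0.2938  0.03  ]
passnear [ 0.3479 -0.3     0.03  ]
rejnear [ 0.3557 -0.171   0.03  ]
tubeL [0.5518 0.2834 0.16  ]
tubeR [0.4897 0.2547 0.16  ]
trayNL [ 0.3136 -0.1293  0.018 ]
trayNR [ 0.3182 -0.3629  0.018 ]
trayFR [ 0.6221 -0.361   0.018 ]
trayFL [ 0.6193 -0.1229  0.018 ]
divL [ 0.4675 -0.1297  0.018 ]
divR [ 0.469  -0.3586  0.018 ]
side tubeFar [0.5569 0.2855 0.16  ]
side tubeNear [0.493  0.2576 0.16  ]
side passfar [ 0.4151 -0.2885  0.03  ]
side passnear [ 0.3508 -0.2964  0.03  ]
side rejfar [ 0.426 -0.183  0.03 ]
side rejnear [ 0.3594 -0.1689  0.03  ]
side rod1 [0.6626 0.0139 0.17  ]
side rod5 [0.4556 0.0199 0.17  ]
side trayFR [ 0.6256 -0.3529  0.018 ]
side trayNR [ 0.3232 -0.3609  0.018 ]
side trayNL [ 0.3157 -0.1205  0.018 ]
side trayFL [ 0.6177 -0.109   0.018 ]
```

Emit:
drive_tool --increments '[{"tx": 0.95,"tz": -0.62,"ty": -0.17,"claw": -1},{"tx": 0.95,"tz": -0.62,"ty": -0.17,"claw": -1},{"tx": 0.95,"tz": -0.62,"ty": -0.17,"claw": -1},{"tx": 0.95,"tz": -0.62,"ty": -0.17,"claw": -1},{"tx": 0.95,"tz": -0.62,"ty": -0.17,"claw": -1},{"tx": 0.95,"tz": -0.62,"ty": -0.17,"claw": -1},{"tx": 0.95,"tz": -0.62,"ty": -0.17,"claw": -1},{"tx": 0.95,"tz": -0.62,"ty": -0.17,"claw": -1},{"tx": 0.95,"tz": -0.62,"ty": -0.17,"claw": -1},{"tx": 0.95,"tz": -0.62,"ty": -0.17,"claw": -1}]' --grip_force 60

```text
invalid input
```

Emit:
drive_tool --increments '[{"tx": 0.95,"ty": -0.17,"tz": -0.62,"wx": 0,"wy": 0,"wz": 0,"claw": -1},{"tx": 0.95,"ty": -0.17,"tz": -0.62,"wx": 0,"wy": 0,"wz": 0,"claw": -1}]' --grip_force 60

```text
t: 0.3
tcp_pos: [0.2379, 0.5667, 0.2404]
eef_rot: [-1.56, 0.238, -0.237]
contact_force: [0.9, 0.2, 1.4]
gripper_width: 0.998
```

Emit:
drive_tool --increments '[{"tx": 0.95,"ty": -0.17,"tz": -0.62,"wx": 0,"wy": 0,"wz": 0,"claw": -1},{"tx": 0.95,"ty": -0.17,"tz": -0.62,"wx": 0,"wy": 0,"wz": 0,"claw": -1},{"tx": 0.95,"ty": -0.17,"tz": -0.62,"wx": 0,"wy": 0,"wz": 0,"claw": -1},{"tx": 0.95,"ty": -0.17,"tz": -0.62,"wx": 0,"wy": 0,"wz": 0,"claw": -1},{"tx": 0.95,"ty": -0.17,"tz": -0.62,"wx": 0,"wy": 0,"wz": 0,"claw": -1},{"tx": 0.95,"ty": -0.17,"tz": -0.62,"wx": 0,"wy": 0,"wz": 0,"claw": -1},{"tx": 0.95,"ty": -0.17,"tz": -0.62,"wx": 0,"wy": 0,"wz": 0,"claw": -1},{"tx": 0.95,"ty": -0.17,"tz": -0.62,"wx": 0,"wy": 0,"wz": 0,"claw": -1},{"tx": 0.95,"ty": 0,"tz": -0.62,"wx": 0,"wy": 0,"wz": 0,"claw": -1},{"tx": 0.95,"ty": 0,"tz": -0.62,"wx": 0,"wy": 0,"wz": 0,"claw": -1}]'

```text
t: 1.3
tcp_pos: [0.4551, 0.3027, 0.2821]
eef_rot: [-1.558, 0.24, -0.24]
contact_force: [1.0, -0.5, 0.4]
gripper_width: 0.999
```

Emit:
drive_tool --increments '[{"tx": 0.4,"ty": 0,"tz": -0.9,"wx": 0,"wy": 0,"wz": 0,"claw": -1},{"tx": 0.2,"ty": 0,"tz": -0.97,"wx": 0,"wy": 0,"wz": 0,"claw": -1},{"tx": 0.2,"ty": 0,"tz": -0.97,"wx": 0,"wy": 0,"wz": 0,"claw": -1},{"tx": 0.2,"ty": 0,"tz": -0.97,"wx": 0,"wy": 0,"wz": 0,"claw": -1},{"tx": 0.2,"ty": 0,"tz": -0.97,"wx": 0,"wy": 0,"wz": 0,"claw": -1},{"tx": 0.2,"ty": 0,"tz": -0.97,"wx": 0,"wy": 0,"wz": 0,"claw": -1},{"tx": 0.2,"ty": 0,"tz": -0.97,"wx": 0,"wy": 0,"wz": 0,"claw": -1},{"tx": 0.2,"ty": 0,"tz": -0.97,"wx": 0,"wy": 0,"wz": 0,"claw": -1},{"tx": 0.2,"ty": 0,"tz": -0.97,"wx": 0,"wy": 0,"wz": 0,"claw": -1},{"tx": 0.2,"ty": 0,"tz": -0.97,"wx": 0,"wy": 0,"wz": 0,"claw": -1}]'

```text
t: 2.3
tcp_pos: [0.4299, 0.0075, 0.2821]
eef_rot: [-1.558, 0.24, -0.239]
contact_force: [1.0, -1.0, 0.3]
gripper_width: 0.996
```

Emit:
drive_tool --increments '[{"tx": 0.1,"ty": 0,"tz": -0.92,"wx": 0,"wy": 0,"wz": 0,"claw": -1},{"tx": 0.1,"ty": 0,"tz": -0.92,"wx": 0,"wy": 0,"wz": 0,"claw": -1},{"tx": 0.1,"ty": 0,"tz": -0.92,"wx": 0,"wy": 0,"wz": 0,"claw": -1},{"tx": 0.1,"ty": 0.3,"tz": -0.92,"wx": 0,"wy": 0,"wz": 0,"claw": -1},{"tx": 0.1,"ty": 0.6,"tz": -0.92,"wx": 0,"wy": 0,"wz": 0,"claw": -1},{"tx": 0.1,"ty": 0.8,"tz": -0.92,"wx": 0,"wy": 0,"wz": 0,"claw": -1},{"tx": 0.0,"ty": 0.8,"tz": -0.7,"wx": 0,"wy": 0,"wz": 0,"claw": -1},{"tx": 0,"ty": 0,"tz": 0,"wx": 0,"wy": 0,"wz": 0,"claw": -1}]'

```text
t: 3.1
tcp_pos: [0.3881, -0.1767, 0.2048]
eef_rot: [-1.557, 0.251, -0.239]
contact_force: [-0.5, 0.5, 0.0]
gripper_width: 0.997
```

```bash
cat >> h.py <<'E'
def to(p,yaw=None):
    s=arm.read_state(); M=R.from_rotvec(s['eef_rot']).as_matrix(); d=np.array(p)-s['tcp_pos']
    y=np.degrees(np.arctan2(M[1,0],M[0,0]))
    print('t',round(s['t'],2),'tcp',np.round(s['tcp_pos'],4),'yaw',y.round(2),'down',M[:,1].round(3),'rows-units tool',(M.T@d/.03).round(2),'wy units',None if yaw is None else round((y-yaw)/4,2),'tilt units',(M.T@np.cross(M[:,1],[0,0,-1])*180/np.pi/4).round(3))
    return s
E
python3 - <<'E'
from h import *
to([.390,-.181,.037],-18.5)
E
```

```text
t 3.1 tcp [ 0.3881 -0.1767  0.2048] yaw -17.87 down [-0.007  0.001 -1.   ] rows-units tool [ 0.14  5.59 -0.11] wy units 0.16 tilt units [ 0.021  0.    -0.103]
```

Emit:
drive_tool --increments '[{"tx": 0.14,"ty": 0.8,"tz": -0.11,"wx": 0,"wy": 0.16,"wz": -0.1,"claw": -1},{"tx": 0,"ty": 0.9,"tz": 0,"wx": 0,"wy": 0,"wz": 0,"claw": -1},{"tx": 0,"ty": 0.9,"tz": 0,"wx": 0,"wy": 0,"wz": 0,"claw": -1},{"tx": 0,"ty": 0.9,"tz": 0,"wx": 0,"wy": 0,"wz": 0,"claw": -1},{"tx": 0,"ty": 0.7,"tz": 0,"wx": 0,"wy": 0,"wz": 0,"claw": -1},{"tx": 0,"ty": 0.5,"tz": 0,"wx": 0,"wy": 0,"wz": 0,"claw": -1},{"tx": 0,"ty": 0,"tz": 0,"wx": 0,"wy": 0,"wz": 0,"claw": -1}]'

```text
t: 3.8
tcp_pos: [0.3952, -0.178, 0.0653]
eef_rot: [-1.556, 0.244, -0.251]
contact_force: [-0.2, -0.1, 0.7]
gripper_width: 1.003
```

Run:
```python
from h import *
to([.390,-.181,.037],-18.5)
a=shot('top','t1.png')[190:290,290:410]; b=shot('side','s1.png')[130:230,320:420]
cv2.imwrite('pics/c1.png',np.hstack([cv2.resize(x,(400,400),interpolation=2)[:,:,::-1] for x in(a[:,10:110],b)]))
```

```text
t 3.8 tcp [ 0.3952 -0.178   0.0653] yaw -18.08 down [ 0.004 -0.    -1.   ] rows-units tool [-0.14  0.94 -0.15] wy units 0.11 tilt units [-0.017  0.     0.055]
```

View pics/c1.png

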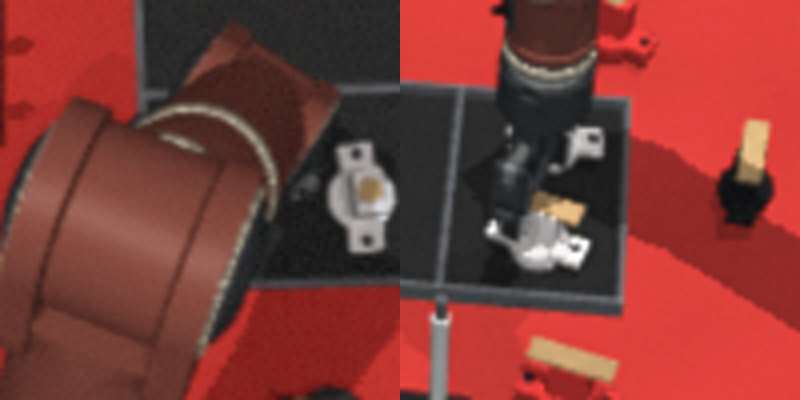

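Run:
```python
from h import *
s=arm.read_state(); M=R.from_rotvec(s['eef_rot']).as_matrix(); 
for nm,l in(('tcp',[0,0,0]),('f+',[0,-.013,.05]),('f-',[0,-.013,-.05]),('body',[0,-.08,0])):
    w=s['tcp_pos']+M@np.array(l); p=proj('side',w); print(nm,w.round(3),p.round(1),'crop',((p-[320,130])*4+[400,0]).round())
for nm,w in(('rejtag',[.39,-.181,.073]),('pass',[.383,-.2955,.073])):
    p=proj('side',w);print(nm,p.round(1),((p-[320,130])*4+[400,0]).round())
im=cv2.imread('pics/s1.png')[:,:,::-1].copy()
print(blob(im,'side',(10,70,90),(25,255,255),(342,172,370,190),.073))
```

```text
tcp [ 0.396 -0.179  0.067] [353.3 181.3] crop [533. 205.]
f+ [ 0.412 -0.131  0.08 ] [347.7 189.2] crop [511. 237.]
f- [ 0.38  -0.226  0.08 ] [359.3 168.6] crop [557. 154.]
body [ 0.396 -0.179  0.147] [355. 165.] crop [540. 140.]
rejtag [355.3 179.8] [541. 199.]
pass [359.7 155.2] [559. 101.]
{'cen': array([ 377.7, -174.1]), 'size': array([26.8, 45.4]), 'ang': 72.6, 'mom': array([ 376.1, -174.3])}
```

Emit:
drive_tool --increments '[{"tx": -0.15,"ty": 0.5,"tz": -0.13,"wx": 0,"wy": 0.1,"wz": 0.05,"claw": -1},{"tx": 0,"ty": 0.44,"tz": 0,"wx": 0,"wy": 0,"wz": 0,"claw": -1},{"tx": 0,"ty": 0,"tz": 0,"wx": 0,"wy": 0,"wz": 0,"claw": -1},{"tx": 0,"ty": 0,"tz": 0,"wx": 0,"wy": 0,"wz": 0,"claw": -1}]'

```text
t: 4.3
tcp_pos: [0.3908, -0.1818, 0.039]
eef_rot: [-1.557, 0.25, -0.258]
contact_force: [0.2, 0.1, 0.5]
gripper_width: 1.004
```

Run:
```python
from h import *
to([.390,-.1805,.037],-18.5)
```

```text
t 4.3 tcp [ 0.3908 -0.1818  0.039 ] yaw -18.53 down [ 0.005 -0.002 -1.   ] rows-units tool [-0.04  0.07  0.03] wy units -0.01 tilt units [-0.002  0.     0.074]
```

Aligned; close the fingers.

Emit:
drive_tool --increments '[{"tx": 0,"ty": 0.05,"tz": 0.03,"wx": 0,"wy": 0,"wz": 0.07,"claw": 1},{"tx": 0,"ty": 0,"tz": 0,"wx": 0,"wy": 0,"wz": 0,"claw": 1},{"tx": 0,"ty": 0,"tz": 0,"wx": 0,"wy": 0,"wz": 0,"claw": 1},{"tx": 0,"ty": 0,"tz": 0,"wx": 0,"wy": 0,"wz": 0,"claw": 1},{"tx": 0,"ty": 0,"tz": 0,"wx": 0,"wy": 0,"wz": 0,"claw": 1},{"tx": 0,"ty": 0,"tz": 0,"wx": 0,"wy": 0,"wz": 0,"claw": 1},{"tx": 0,"ty": 0,"tz": 0,"wx": 0,"wy": 0,"wz": 0,"claw": 1},{"tx": 0,"ty": 0,"tz": 0,"wx": 0,"wy": 0,"wz": 0,"claw": 1}]' --grip_force 60

```text
t: 5.1
tcp_pos: [0.3904, -0.181, 0.0368]
eef_rot: [-1.556, 0.255, -0.254]
contact_force: [0.2, -0.2, 5.4]
gripper_width: 0.255
```

Emit:
drive_tool --increments '[{"tx": 0,"ty": -0.4,"tz": 0,"wx": 0,"wy": 0,"wz": 0,"claw": 1},{"tx": 0,"ty": -0.7,"tz": 0,"wx": 0,"wy": 0,"wz": 0,"claw": 1},{"tx": 0,"ty": -0.7,"tz": 0,"wx": 0,"wy": 0,"wz": 0,"claw": 1},{"tx": 0,"ty": -0.6,"tz": 0,"wx": 0,"wy": 0,"wz": 0,"claw": 1},{"tx": 0,"ty": 0,"tz": 0,"wx": 0,"wy": 0,"wz": 0,"claw": 1}]'

```text
t: 5.6
tcp_pos: [0.3913, -0.1813, 0.1097]
eef_rot: [-1.556, 0.253, -0.256]
contact_force: [1.1, 0.6, -3.3]
gripper_width: 0.249
```

Run:
```python
from h import *
to([.545,-.235,.037],0)
a=shot('top','t2.png')[190:290,290:410]; b=shot('side','s2.png')[130:230,320:420]
cv2.imwrite('pics/c2.png',np.hstack([cv2.resize(x,(400,400),interpolation=2)[:,:,::-1] for x in(a[:,10:110],b)]))
```

```text
t 5.6 tcp [ 0.3913 -0.1813  0.1097] yaw -18.55 down [ 0.002 -0.001 -1.   ] rows-units tool [ 5.42  2.43 -0.07] wy units -4.64 tilt units [ 0.004 -0.     0.029]
```

View pics/c2.png

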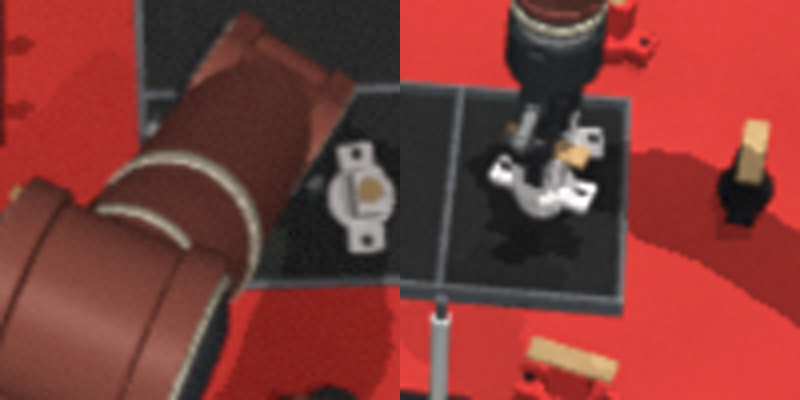

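Emit:
drive_tool --increments '[{"tx": 0.5,"ty": 0,"tz": 0,"wx": 0,"wy": 0,"wz": 0,"claw": 1},{"tx": 0.85,"ty": 0,"tz": 0,"wx": 0,"wy": 0,"wz": 0,"claw": 1},{"tx": 0.9,"ty": 0,"tz": 0,"wx": 0,"wy": 0,"wz": 0,"claw": 1},{"tx": 0.9,"ty": 0,"tz": 0,"wx": 0,"wy": 0,"wz": 0,"claw": 1},{"tx": 0.9,"ty": 0,"tz": -0.07,"wx": 0,"wy": 0,"wz": 0,"claw": 1},{"tx": 0.9,"ty": 0,"tz": 0,"wx": 0,"wy": 0,"wz": 0,"claw": 1},{"tx": 0.45,"ty": 0,"tz": 0,"wx": 0,"wy": 0,"wz": 0,"claw": 1},{"tx": 0,"ty": 0.5,"tz": 0,"wx": 0,"wy": 0,"wz": 0,"claw": 1},{"tx": 0,"ty": 0.7,"tz": 0,"wx": 0,"wy": 0,"wz": 0,"claw": 1},{"tx": 0,"ty": 0.4,"tz": 0,"wx": 0,"wy": 0,"wz": 0,"claw": 1}]'

```text
t: 6.7
tcp_pos: [0.541, -0.2333, 0.0566]
eef_rot: [-1.554, 0.26, -0.248]
contact_force: [-1.0, -0.4, -2.7]
gripper_width: 0.248
```

Emit:
drive_tool --increments '[{"tx": 0,"ty": 0,"tz": 0,"wx": 0,"wy": 0,"wz": 0,"claw": 1},{"tx": 0,"ty": 0,"tz": 0,"wx": 0,"wy": 0,"wz": 0,"claw": 1}]'

```text
t: 6.9
tcp_pos: [0.5429, -0.2344, 0.0597]
eef_rot: [-1.555, 0.256, -0.252]
contact_force: [-0.2, 0.5, -2.7]
gripper_width: 0.247
```

Run:
```python
from h import *
to([.545,-.235,.037],-18.5)
```

```text
t 6.9 tcp [ 0.5429 -0.2344  0.0597] yaw -18.57 down [-0.003  0.001 -1.   ] rows-units tool [0.08 0.76 0.  ] wy units -0.02 tilt units [-0.001  0.    -0.039]
```

Emit:
drive_tool --increments '[{"tx": 0.05,"ty": 0.3,"tz": 0,"wx": 0,"wy": 0,"wz": -0.03,"claw": 1},{"tx": 0,"ty": 0.25,"tz": 0,"wx": 0,"wy": 0,"wz": 0,"claw": 1},{"tx": 0,"ty": 0.12,"tz": 0,"wx": 0,"wy": 0,"wz": 0,"claw": 1},{"tx": 0,"ty": 0.04,"tz": 0,"wx": 0,"wy": 0,"wz": 0,"claw": 1},{"tx": 0,"ty": 0,"tz": 0,"wx": 0,"wy": 0,"wz": 0,"claw": 1},{"tx": 0,"ty": 0,"tz": 0,"wx": 0,"wy": 0,"wz": 0,"claw": 1}]'

```text
t: 7.5
tcp_pos: [0.5449, -0.235, 0.0393]
eef_rot: [-1.556, 0.253, -0.255]
contact_force: [-0.1, -0.3, -2.1]
gripper_width: 0.247
```

Emit:
drive_tool --increments '[{"tx": 0,"ty": 0.04,"tz": 0,"wx": 0,"wy": 0,"wz": 0,"claw": 1},{"tx": 0,"ty": 0.04,"tz": 0,"wx": 0,"wy": 0,"wz": 0,"claw": 1},{"tx": 0,"ty": 0,"tz": 0,"wx": 0,"wy": 0,"wz": 0,"claw": 1}]'

```text
t: 7.8
tcp_pos: [0.5449, -0.235, 0.037]
eef_rot: [-1.556, 0.253, -0.255]
contact_force: [0.4, -0.2, 0.0]
gripper_width: 0.247
```

Floor contact is beginning (weight gone); release.

Emit:
drive_tool --increments '[{"tx": 0,"ty": 0,"tz": 0,"wx": 0,"wy": 0,"wz": 0,"claw": -1},{"tx": 0,"ty": 0,"tz": 0,"wx": 0,"wy": 0,"wz": 0,"claw": -1},{"tx": 0,"ty": 0,"tz": 0,"wx": 0,"wy": 0,"wz": 0,"claw": -1},{"tx": 0,"ty": 0,"tz": 0,"wx": 0,"wy": 0,"wz": 0,"claw": -1},{"tx": 0,"ty": 0,"tz": 0,"wx": 0,"wy": 0,"wz": 0,"claw": -1},{"tx": 0,"ty": 0,"tz": 0,"wx": 0,"wy": 0,"wz": 0,"claw": -1}]'

```text
t: 8.4
tcp_pos: [0.5447, -0.2349, 0.0367]
eef_rot: [-1.556, 0.254, -0.255]
contact_force: [-0.8, -0.6, 0.7]
gripper_width: 0.998
```

Emit:
drive_tool --increments '[{"tx": 0,"ty": -0.4,"tz": 0,"wx": 0,"wy": 0,"wz": 0,"claw": -1},{"tx": 0,"ty": -0.8,"tz": 0,"wx": 0,"wy": 0,"wz": 0,"claw": -1},{"tx": 0,"ty": -1,"tz": 0,"wx": 0,"wy": 0,"wz": 0,"claw": -1},{"tx": 0,"ty": -1,"tz": 0,"wx": 0,"wy": 0,"wz": 0,"claw": -1},{"tx": 0,"ty": -0.6,"tz": 0,"wx": 0,"wy": 0,"wz": 0,"claw": -1}]'

```text
t: 8.9
tcp_pos: [0.5456, -0.2356, 0.1542]
eef_rot: [-1.557, 0.25, -0.258]
contact_force: [0.5, -0.2, 0.0]
gripper_width: 1.0
```

Run:
```python
from h import *
to([.383,-.2955,.037],6)
a=shot('top','t3.png')[160:280,300:420]; b=shot('side','s3.png')[130:230,280:380]
cv2.imwrite('pics/c3.png',np.hstack([cv2.resize(x,(400,400),interpolation=2)[:,:,::-1] for x in(a,b)]))
```

```text
t 8.9 tcp [ 0.5456 -0.2356  0.1542] yaw -18.57 down [ 0.005 -0.002 -1.   ] rows-units tool [-4.52  3.88 -3.62] wy units -6.14 tilt units [0.006 0.    0.075]
```

View pics/c3.png

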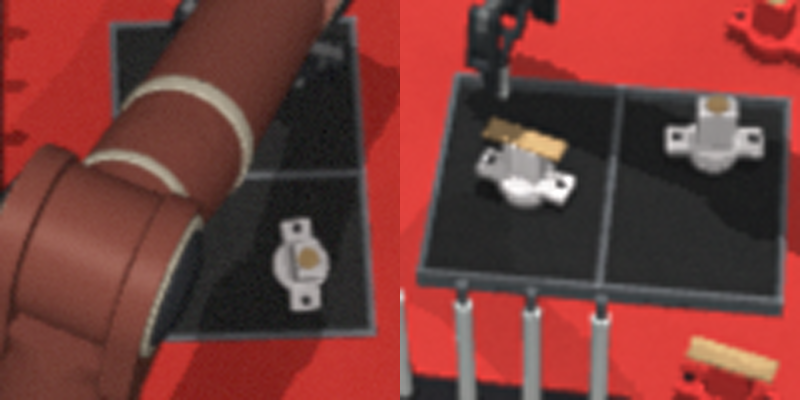

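Emit:
drive_tool --increments '[{"tx": -0.75,"ty": 0,"tz": -0.6,"wx": 0,"wy": 0,"wz": 0.07,"claw": -1},{"tx": -0.75,"ty": 0,"tz": -0.6,"wx": 0,"wy": 0,"wz": 0,"claw": -1},{"tx": -0.75,"ty": 0,"tz": -0.6,"wx": 0,"wy": 0,"wz": 0,"claw": -1},{"tx": -0.75,"ty": 0,"tz": -0.6,"wx": 0,"wy": 0,"wz": 0,"claw": -1},{"tx": -0.75,"ty": 0,"tz": -0.6,"wx": 0,"wy": 0,"wz": 0,"claw": -1},{"tx": -0.75,"ty": 0,"tz": -0.6,"wx": 0,"wy": 0,"wz": 0,"claw": -1}]'

```text
t: 9.6
tcp_pos: [0.3806, -0.2942, 0.1505]
eef_rot: [-1.555, 0.258, -0.25]
contact_force: [-0.0, -0.0, 0.4]
gripper_width: 1.0
```

Emit:
drive_tool --increments '[{"tx": 0,"ty": 0,"tz": 0,"wx": 0,"wy": -0.8,"wz": 0,"claw": -1},{"tx": 0,"ty": 0,"tz": 0,"wx": 0,"wy": -0.9,"wz": 0,"claw": -1},{"tx": 0,"ty": 0,"tz": 0,"wx": 0,"wy": -0.9,"wz": 0,"claw": -1},{"tx": 0,"ty": 0,"tz": 0,"wx": 0,"wy": -0.9,"wz": 0,"claw": -1},{"tx": 0,"ty": 0,"tz": 0,"wx": 0,"wy": -0.9,"wz": 0,"claw": -1},{"tx": 0,"ty": 0,"tz": 0,"wx": 0,"wy": -0.9,"wz": 0,"claw": -1},{"tx": 0,"ty": 0,"tz": 0,"wx": 0,"wy": -0.8,"wz": 0,"claw": -1},{"tx": 0,"ty": 0,"tz": 0,"wx": 0,"wy": 0,"wz": 0,"claw": -1}]'

```text
t: 10.4
tcp_pos: [0.3817, -0.294, 0.1505]
eef_rot: [-1.567, -0.076, 0.084]
contact_force: [-0.3, -0.0, 0.8]
gripper_width: 0.995
```

Run:
```python
from h import *
to([.383,-.2955,.036],6)
```

```text
t 10.4 tcp [ 0.3817 -0.294   0.1505] yaw 5.83 down [-0.005  0.002 -1.   ] rows-units tool [ 0.06  3.82 -0.07] wy units -0.04 tilt units [-0.042 -0.    -0.07 ]
```

Emit:
drive_tool --increments '[{"tx": 0.06,"ty": 0.6,"tz": -0.07,"wx": -0.04,"wy": -0.04,"wz": -0.07,"claw": -1},{"tx": 0,"ty": 0.8,"tz": 0,"wx": 0,"wy": 0,"wz": 0,"claw": -1},{"tx": 0,"ty": 0.8,"tz": 0,"wx": 0,"wy": 0,"wz": 0,"claw": -1},{"tx": 0,"ty": 0.8,"tz": 0,"wx": 0,"wy": 0,"wz": 0,"claw": -1},{"tx": 0,"ty": 0.4,"tz": 0,"wx": 0,"wy": 0,"wz": 0,"claw": -1},{"tx": 0,"ty": 0.25,"tz": 0,"wx": 0,"wy": 0,"wz": 0,"claw": -1},{"tx": 0,"ty": 0,"tz": 0,"wx": 0,"wy": 0,"wz": 0,"claw": -1},{"tx": 0,"ty": 0,"tz": 0,"wx": 0,"wy": 0,"wz": 0,"claw": -1}]'

```text
t: 11.2
tcp_pos: [0.3847, -0.2966, 0.0422]
eef_rot: [-1.571, -0.084, 0.08]
contact_force: [0.6, 0.0, 0.8]
gripper_width: 0.999
```

Run:
```python
from h import *
to([.383,-.2955,.037],6)
```

```text
t 11.2 tcp [ 0.3847 -0.2966  0.0422] yaw 5.99 down [ 0.002 -0.002 -1.   ] rows-units tool [-0.05  0.17  0.04] wy units -0.0 tilt units [ 0.027 -0.     0.028]
```

Emit:
drive_tool --increments '[{"tx": -0.05,"ty": 0.15,"tz": 0.04,"wx": 0.03,"wy": 0,"wz": 0.03,"claw": 1},{"tx": 0,"ty": 0,"tz": 0,"wx": 0,"wy": 0,"wz": 0,"claw": 1},{"tx": 0,"ty": 0,"tz": 0,"wx": 0,"wy": 0,"wz": 0,"claw": 1},{"tx": 0,"ty": 0,"tz": 0,"wx": 0,"wy": 0,"wz": 0,"claw": 1},{"tx": 0,"ty": 0,"tz": 0,"wx": 0,"wy": 0,"wz": 0,"claw": 1},{"tx": 0,"ty": 0,"tz": 0,"wx": 0,"wy": 0,"wz": 0,"claw": 1},{"tx": 0,"ty": 0,"tz": 0,"wx": 0,"wy": 0,"wz": 0,"claw": 1},{"tx": 0,"ty": 0,"tz": 0,"wx": 0,"wy": 0,"wz": 0,"claw": 1}]' --grip_force 70

```text
t: 12.0
tcp_pos: [0.3829, -0.2955, 0.0374]
eef_rot: [-1.569, -0.082, 0.083]
contact_force: [-0.0, 0.3, 5.5]
gripper_width: 0.251
```

Run:
```python
from h import *
to([.42,-.2,.30],6)
```

```text
t 12.0 tcp [ 0.3829 -0.2955  0.0374] yaw 6.0 down [-0.001  0.    -1.   ] rows-units tool [ 1.56 -8.75  3.04] wy units -0.0 tilt units [-0.008  0.    -0.007]
```

Emit:
drive_tool --increments '[{"tx": 0,"ty": -0.5,"tz": 0,"wx": 0,"wy": 0,"wz": 0,"claw": 1},{"tx": 0,"ty": -0.8,"tz": 0,"wx": 0,"wy": 0,"wz": 0,"claw": 1},{"tx": 0,"ty": -1,"tz": 0,"wx": 0,"wy": 0,"wz": 0,"claw": 1},{"tx": 0,"ty": -1,"tz": 0,"wx": 0,"wy": 0,"wz": 0,"claw": 1},{"tx": 0,"ty": -1,"tz": 0,"wx": 0,"wy": 0,"wz": 0,"claw": 1},{"tx": 0,"ty": -1,"tz": 0,"wx": 0,"wy": 0,"wz": 0,"claw": 1},{"tx": 0,"ty": -1,"tz": 0,"wx": 0,"wy": 0,"wz": 0,"claw": 1},{"tx": 0,"ty": -1,"tz": 0,"wx": 0,"wy": 0,"wz": 0,"claw": 1},{"tx": 0,"ty": -1,"tz": 0,"wx": 0,"wy": 0,"wz": 0,"claw": 1},{"tx": 0,"ty": -0.6,"tz": 0,"wx": 0,"wy": 0,"wz": 0,"claw": 1}]'

```text
t: 13.0
tcp_pos: [0.3829, -0.2954, 0.3054]
eef_rot: [-1.569, -0.082, 0.082]
contact_force: [-0.1, -0.7, -2.6]
gripper_width: 0.247
```

Run:
```python
from h import *
s=to([.55,-.12,.30],6); to([.55,.15,.30],24.3); print(s['contact_force'],s['gripper_width'])
a=shot('top','t4.png')[160:280,300:420]; b=shot('side','s4.png')[50:230,300:480]
cv2.imwrite('pics/c4.png',np.hstack([cv2.resize(x,(400,400),interpolation=2)[:,:,::-1] for x in(a,b)]))
```

```text
t 13.0 tcp [ 0.3829 -0.2954  0.3054] yaw 6.0 down [-0.  0. -1.] rows-units tool [6.15 0.18 5.23] wy units 0.0 tilt units [-0.005  0.    -0.003]
t 13.0 tcp [ 0.3829 -0.2954  0.3054] yaw 6.0 down [-0.  0. -1.] rows-units tool [ 7.09  0.19 14.18] wy units -4.57 tilt units [-0.005  0.    -0.003]
[-0.10849019 -0.71722151 -2.59724191] 0.24720827846481314
```

View pics/c4.png

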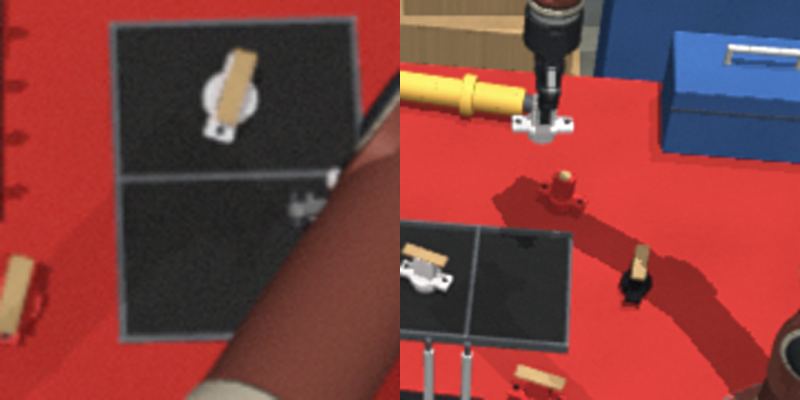

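Emit:
drive_tool --increments '[{"tx": 0.5,"ty": 0,"tz": 0.4,"wx": 0,"wy": 0,"wz": 0,"claw": 1},{"tx": 0.8,"ty": 0,"tz": 0.7,"wx": 0,"wy": 0,"wz": 0,"claw": 1},{"tx": 0.9,"ty": 0,"tz": 0.8,"wx": 0,"wy": 0,"wz": 0,"claw": 1},{"tx": 0.9,"ty": 0,"tz": 0.8,"wx": 0,"wy": 0,"wz": 0,"claw": 1},{"tx": 0.9,"ty": 0,"tz": 0.8,"wx": 0,"wy": 0,"wz": 0,"claw": 1},{"tx": 0.9,"ty": 0,"tz": 0.8,"wx": 0,"wy": 0,"wz": 0,"claw": 1},{"tx": 0.8,"ty": 0,"tz": 0.8,"wx": 0,"wy": 0,"wz": 0,"claw": 1},{"tx": 0.5,"ty": 0,"tz": 0.8,"wx": 0,"wy": 0,"wz": 0,"claw": 1},{"tx": 0.2,"ty": 0,"tz": 0.8,"wx": 0,"wy": 0,"wz": 0,"claw": 1},{"tx": 0,"ty": 0,"tz": 0.8,"wx": 0,"wy": 0,"wz": 0,"claw": 1}]'

```text
t: 14.1
tcp_pos: [0.5498, -0.05, 0.3009]
eef_rot: [-1.567, -0.078, 0.088]
contact_force: [-0.7, -0.6, -2.4]
gripper_width: 0.248
```

Emit:
drive_tool --increments '[{"tx": 0.1,"ty": 0,"tz": 0.8,"wx": 0,"wy": 0,"wz": 0,"claw": 1},{"tx": 0.1,"ty": 0,"tz": 0.8,"wx": 0,"wy": 0,"wz": 0,"claw": 1},{"tx": 0.1,"ty": 0,"tz": 0.8,"wx": 0,"wy": 0,"wz": 0,"claw": 1},{"tx": 0.1,"ty": 0,"tz": 0.8,"wx": 0,"wy": 0,"wz": 0,"claw": 1},{"tx": 0.1,"ty": 0,"tz": 0.8,"wx": 0,"wy": 0,"wz": 0,"claw": 1},{"tx": 0.1,"ty": 0,"tz": 0.8,"wx": 0,"wy": 0,"wz": 0,"claw": 1},{"tx": 0,"ty": 0,"tz": 0.7,"wx": 0,"wy": 0,"wz": 0,"claw": 1},{"tx": 0,"ty": 0,"tz": 0.3,"wx": 0,"wy": 0,"wz": 0,"claw": 1},{"tx": 0,"ty": 0,"tz": 0,"wx": 0,"wy": 0,"wz": 0,"claw": 1}]'

```text
t: 15.0
tcp_pos: [0.5489, 0.1247, 0.3024]
eef_rot: [-1.568, -0.081, 0.089]
contact_force: [-0.4, 0.0, -2.7]
gripper_width: 0.25
```

Run:
```python
from h import *
s=to([.522,.270,.29],24.3)
```

```text
t 15.0 tcp [0.5489 0.1247 0.3024] yaw 6.19 down [-0.005  0.001 -1.   ] rows-units tool [-0.37  0.42  4.91] wy units -4.53 tilt units [-0.019  0.    -0.068]
```

Crossed above the rods. Now go above the tube at height and turn.

Emit:
drive_tool --increments '[{"tx": -0.1,"ty": 0,"tz": 0.5,"wx": -0.02,"wy": 0,"wz": -0.07,"claw": 1},{"tx": -0.1,"ty": 0,"tz": 0.8,"wx": 0,"wy": 0,"wz": 0,"claw": 1},{"tx": -0.1,"ty": 0,"tz": 0.9,"wx": 0,"wy": 0,"wz": 0,"claw": 1},{"tx": -0.07,"ty": 0,"tz": 0.9,"wx": 0,"wy": 0,"wz": 0,"claw": 1},{"tx": 0,"ty": 0,"tz": 0.9,"wx": 0,"wy": 0,"wz": 0,"claw": 1},{"tx": 0,"ty": 0,"tz": 0.6,"wx": 0,"wy": 0,"wz": 0,"claw": 1},{"tx": 0,"ty": 0,"tz": 0.3,"wx": 0,"wy": -0.5,"wz": 0,"claw": 1},{"tx": 0,"ty": 0,"tz": 0,"wx": 0,"wy": -0.9,"wz": 0,"claw": 1},{"tx": 0,"ty": 0,"tz": 0,"wx": 0,"wy": -0.9,"wz": 0,"claw": 1},{"tx": 0,"ty": 0,"tz": 0,"wx": 0,"wy": -0.9,"wz": 0,"claw": 1}]'

```text
t: 16.0
tcp_pos: [0.5245, 0.2656, 0.3036]
eef_rot: [-1.558, -0.261, 0.256]
contact_force: [0.2, 0.3, -2.6]
gripper_width: 0.247
```

Emit:
drive_tool --increments '[{"tx": 0,"ty": 0,"tz": 0,"wx": 0,"wy": -0.9,"wz": 0,"claw": 1},{"tx": 0,"ty": 0,"tz": 0,"wx": 0,"wy": -0.43,"wz": 0,"claw": 1},{"tx": 0,"ty": 0,"tz": 0,"wx": 0,"wy": 0,"wz": 0,"claw": 1}]'

```text
t: 16.3
tcp_pos: [0.5242, 0.2665, 0.3039]
eef_rot: [-1.548, -0.331, 0.326]
contact_force: [-0.5, 0.3, -3.1]
gripper_width: 0.241
```

Run:
```python
from h import *
s=to([.522,.270,.24],24.3)
a=shot('top','t5.png')[120:240,150:270]; b=shot('side','s5.png')[200:350,220:370]
cv2.imwrite('pics/c5.png',np.hstack([cv2.resize(x,(400,400),interpolation=2)[:,:,::-1] for x in(a,b)]))
```

```text
t 16.3 tcp [0.5242 0.2665 0.3039] yaw 24.0 down [ 0.004 -0.001 -1.   ] rows-units tool [-0.03  2.13  0.14] wy units -0.07 tilt units [ 0.037 -0.     0.04 ]
```

View pics/c5.png

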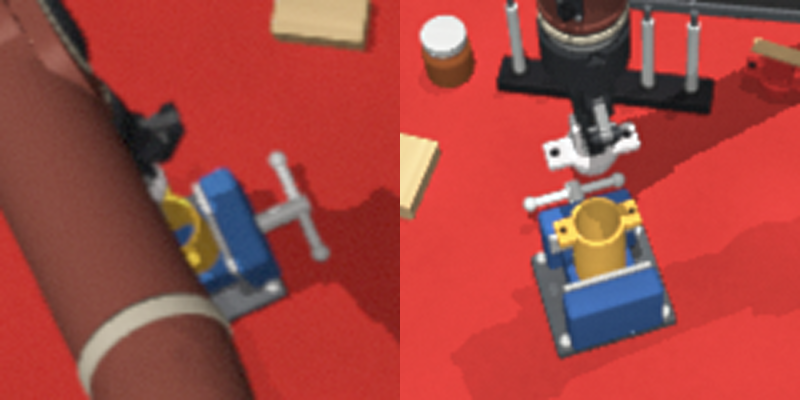

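Emit:
drive_tool --increments '[{"tx": -0.03,"ty": 0.5,"tz": 0.12,"wx": 0.03,"wy": -0.07,"wz": 0.04,"claw": 1},{"tx": 0,"ty": 0.7,"tz": 0,"wx": 0,"wy": 0,"wz": 0,"claw": 1},{"tx": 0,"ty": 0.6,"tz": 0,"wx": 0,"wy": 0,"wz": 0,"claw": 1},{"tx": 0,"ty": 0.5,"tz": 0,"wx": 0,"wy": 0,"wz": 0,"claw": 1},{"tx": 0,"ty": 0.3,"tz": 0,"wx": 0,"wy": 0,"wz": 0,"claw": 1},{"tx": 0,"ty": 0,"tz": 0,"wx": 0,"wy": 0,"wz": 0,"claw": 1},{"tx": 0,"ty": 0,"tz": 0,"wx": 0,"wy": 0,"wz": 0,"claw": 1}]'

```text
t: 17.1
tcp_pos: [0.5219, 0.2715, 0.2268]
eef_rot: [-1.544, -0.335, 0.332]
contact_force: [0.2, -0.2, -1.4]
gripper_width: 0.242
```

Run:
```python
from h import *
s=to([.522,.270,.207],24.3)
a=shot('top','t6.png')[140:220,170:250]; b=shot('side','s6.png')[230:310,250:330]
cv2.imwrite('pics/c6.png',np.hstack([cv2.resize(x,(400,400),interpolation=2)[:,:,::-1] for x in(a,b)]))
```

```text
t 17.1 tcp [0.5219 0.2715 0.2268] yaw 24.39 down [ 0.001  0.001 -1.   ] rows-units tool [-0.02  0.66 -0.05] wy units 0.02 tilt units [-0.009  0.     0.027]
```

View pics/c6.png

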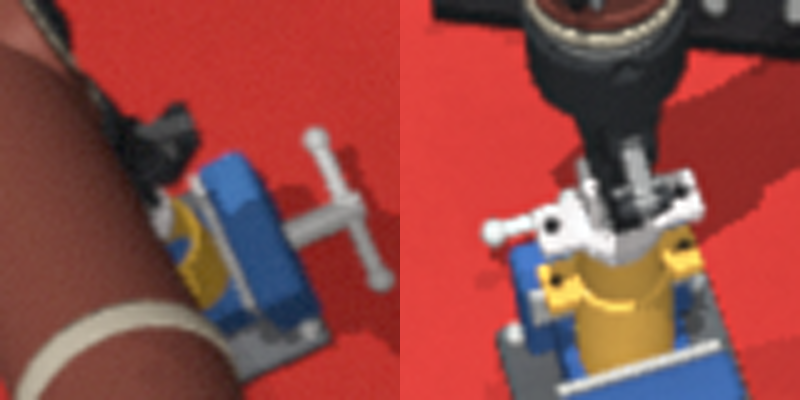

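Run:
```python
from h import *
k=lambda u,v:(250+(u-400+.5)/5-.5,230+(v+.5)/5-.5)
c=[ray('side',*k(*p),.2194) for p in((552,225),(684,190))]; t=[ray('side',*k(*p),.16) for p in((556,279),(685,243))]
for q in(c,t): q=np.array(q); d=q[0]-q[1]; print(q.round(4).tolist(),q.mean(0).round(4),np.degrees(np.arctan2(d[1],d[0])).round(1),np.linalg.norm(d).round(4))
```

```text
[[0.5549, 0.2865, 0.2194], [0.4918, 0.2582, 0.2194]] [0.5234 0.2723 0.2194] 24.1 0.0692
[[0.5567, 0.2846, 0.16], [0.4926, 0.2552, 0.16]] [0.5247 0.2699 0.16  ] 24.7 0.0705
```

Emit:
drive_tool --increments '[{"tx": 0.01,"ty": 0.2,"tz": -0.06,"wx": 0,"wy": 0,"wz": 0.02,"claw": 1},{"tx": 0,"ty": 0.2,"tz": 0,"wx": 0,"wy": 0,"wz": 0,"claw": 1},{"tx": 0,"ty": 0.15,"tz": 0,"wx": 0,"wy": 0,"wz": 0,"claw": 1},{"tx": 0,"ty": 0.1,"tz": 0,"wx": 0,"wy": 0,"wz": 0,"claw": 1},{"tx": 0,"ty": 0,"tz": 0,"wx": 0,"wy": 0,"wz": 0,"claw": 1},{"tx": 0,"ty": 0,"tz": 0,"wx": 0,"wy": 0,"wz": 0,"claw": 1},{"tx": 0,"ty": 0,"tz": 0,"wx": 0,"wy": 0,"wz": 0,"claw": 1},{"tx": 0,"ty": 0,"tz": 0,"wx": 0,"wy": 0,"wz": 0,"claw": 1}]'

```text
t: 18.0
tcp_pos: [0.5226, 0.2699, 0.207]
eef_rot: [-1.544, -0.334, 0.334]
contact_force: [0.2, -0.2, -2.0]
gripper_width: 0.246
```

Run:
```python
from h import *
s=to([.523,.270,.207],24.3); print(s['joint_vel'].round(3),s['contact_force'])
T=shot('top','t7.png'); a=T[155:275,300:420]; b=shot('side','s7.png')[230:310,250:330]
cv2.imwrite('pics/c7.png',np.hstack([cv2.resize(x,(400,400),interpolation=2)[:,:,::-1] for x in(a,b)]))
print(blob(T,'top',(10,70,90),(25,255,255),(360,165,390,205),.073))
```

```text
t 18.0 tcp [0.5226 0.2699 0.207 ] yaw 24.41 down [-0.     0.001 -1.   ] rows-units tool [ 0.01 -0.   -0.  ] wy units 0.03 tilt units [-0.009  0.    -0.002]
[ 0.     0.    -0.     0.001  0.    -0.002  0.001] [ 0.24627451 -0.16403778 -2.03836098]
{'cen': array([ 543.3, -236.7]), 'size': array([23.9, 72.2]), 'ang': 73.9, 'mom': array([ 544.8, -236.4])}
```

View pics/c7.png

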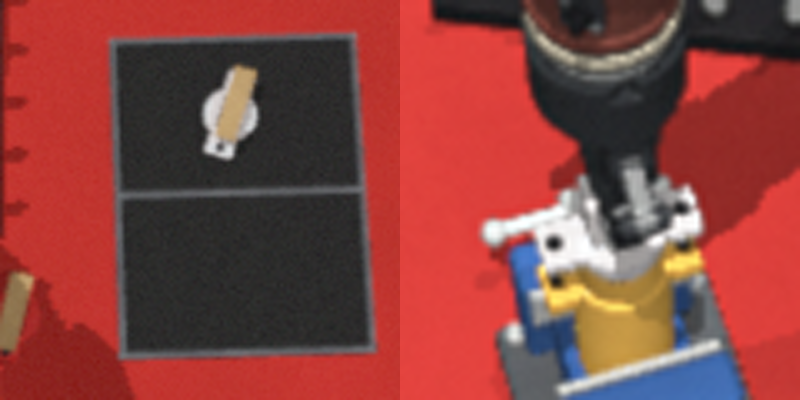

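Run:
```python
from h import *
k=lambda u,v:(250+(u-400+.5)/5-.5,230+(v+.5)/5-.5)
for ps,z in((((553,243),(684,208)),.1996),(((557,281),(685,245)),.16)):
    q=np.array([ray('side',*k(*p),z) for p in ps]); d=q[0]-q[1]; print(q.mean(0).round(4),np.degrees(np.arctan2(d[1],d[0])).round(1))
arm.finish_job()
```

```text
[0.524  0.2714 0.1996] 24.2
[0.5242 0.2711 0.16  ] 24.8
the job is handed in; nothing more can be done
```

I stood the strip-tagged reject in the tray's far compartment, released it, then carried the round-tagged cap over the rods. I handed the job in at about 18 s, still holding the cap over the tube. No verdict was reported.

**Reject:** it stands upright and released, at about (0.544, -0.236) m. That is about 75 mm beyond the divider, close to the middle of the compartment.

**Good cap:**
- **Position:** its centre is about 0.4 mm from the tube axis in the side view, with the underside about 15–16 mm above the rim.
- **Alignment:** its ears are 0.6° off the tube's in the side view.
- **Hold:** the arm was still and the wrist carried only the cap's weight, so there was no sign of contact with the tube.

**Weaker or missing checks:**
- **Axis position:** the two cameras disagreed by 2–4 mm on where the tube axis is. The arm hid the mouth from the top camera at the end, so the final centring rests on the side view alone.
- **Underside height:** this comes from the grasp height, not a direct measurement.
- **Bystanders:** I did not measure the jar, block and wrench at the end. Nothing passed near them.

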